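Stack the keyed spacer and tab washer on the grinding spindle

ROBOT

A 6-joint arm with a two-finger parallel gripper is mounted at the origin on the work surface. World frame = base frame: x ahead of the robot, y to its left, z up, the work surface at z = 0. Lengths are in m, angles in rad, forces in N, time in s.
With the tool pointing down it reaches from about 0.3 to 0.875 m from the base axis. Payload 6.4 kg.
Tool frame: the origin (TCP) lies at the very end of the fingers, on their centre line; the grasp point (between the pads) lies 19 mm behind it; z points along the fingers, y is the line along which they close (so a half turn about z gives the same grasp; the last joint's range is limited). The gripper opens to 85 mm and grips with 20 to 120 N. Pads are 22 mm wide; open, the fingers measure 114 mm over their backs; the gripper's body (76 mm by 85 mm) begins 54 mm behind the grasp point. The pads swing forward as they close: fully open they stand 13 mm farther back than shut.
Start: joints at [0.945, 0.181, 1.607, -0, 1.354, -0.206], TCP at [0.234, 0.525, 0.231] pointing down, gripper open.
Joint ranges: [-2.99, 2.99], [-0.89, 2.07], [0.3, 2.58], [-1.14, 4.28], [0, 2.63], [-3.12, 3.12]. Speed limits (rad/s): [2.57, 2.57, 3.01, 3.14, 3.14, 3.14].

INTERFACE

Orientations are given as a unit quaternion [w, x, y, z].
In Python, from bench import ctrl gives the robot as it stands.
- The arm moves only by the tool jog_arm, called as a command line: name --argument value ..., lists and objects as JSON in quotes. Schema: {"type":"object","properties":{"deltas":{"type":"string"},"only":{"type":"string"},"quiet":{"type":"boolean"},"lines":{"type":"string"}},"required":["deltas"],"additionalProperties":false}. deltas is a string of 1 to 10 rows, one to a line, with the numbers parted by commas; each row has 7 numbers: dx, dy, dz in cm, then a rotation vector rx, ry, rz in units of 0.05 rad, then the opening from 0.0 (shut) to 1.0 (fully open); each row is the pose to reach, as a shift and turn from the pose commanded when the call began, along the tool's axes at that moment; what a row does not reach only later rows make up. A row lasts 1/8 s, in which the tool goes at most 0.0625 m and 0.188 rad, less where a joint would pass 70% of its speed; a pose out of reach is approached as far as the arm can. The fingers move at their own pace and stop on an object; the grip force is fixed at half the most. Time passes only in rows, so rows that do not move let the fingers close. The tool returns the time, the measured TCP pose, the force, the opening and the grip force at its end. only (a regular expression) keeps the lines of the reply that match it, lines (a string "A,B") keeps lines A to B, and quiet returns only ok. Input that does not fit is refused with a message, and nothing moves.
- ctrl.get_obs(): the state, without advancing time (a new reading comes with each control period).
- ctrl.camera(name): name is "scene" or "side" or "wrist"; returns the picture (400x640x3 uint8, blue, green, red); there is no depth.
- ctrl.camera_params(name): a dict with "fovy" (degrees; the focal length in pixels is half the picture's height over the tangent of half this angle, whatever the lens; pixels are square), "cx", "cy" (the principal point, pixels), "view" (4x4, takes a point from world to camera coordinates). Camera axes: x right, y up, looking along -z (the intrinsics and any distortion apply to the point x, -y, -z); pixel columns grow to the right and rows downward; lengths in m; the calibration is good to about 2 mm. A picture is of the moment at which its call begins: read the wrist's pose just before it. camera_params takes no time and is no camera call; for the wrist camera it gives the pose at the moment of the call.
- ctrl.hand_in(): hands the job in; it is judged then, once.
The state is a dict: "time_s": time; "q": joint angles; "dq": joint speeds; "joint_efforts": joint torques, N m; "eef_pos": TCP position; "eef_rot": TCP orientation; "wrist_force": force on the tool from outside, world axes, zero at the start; "torque": the same for the moment, N m; "opening": opening from 0.0 (shut) to 1.0 (fully open); "grasp_force": force on a finger pad.
Only numpy, scipy, OpenCV 4.12 (cv2) and the standard library are available. Lean on these libraries where they do the work, as an engineer would, in place of code of your own. Each camera call takes 0.05 s, during which the arm holds its last target. There are 200 camera calls.

TASK

Fit the grinding spindle that stands upright on the bench: first the thick keyed spacer, then the tab washer on top of it. Turn each one until its inner tab drops into the shaft's keyway, so that the spacer sits fully home, flat on the flange, and the washer flat on the spacer. Leave the plain washer without a tab and everything else on the bench where it lies.

Things in the scene. Friction and masses are not known exactly. Their poses are not given: they have to be found in the camera images.
- spindle: Grinding spindle fixed upright in a stand. Origin on the bench on the shaft axis; z up; x points from the axis out through the middle of the keyway. Green round foot 104 mm across, 22 mm high; dark flange 60 mm across, its top at 34 mm; bare shaft 30 mm in diameter from 34 to 78 mm; above it a thinner nose 18 mm in diameter, to 96 mm, tip tapered.
- spindle_seat (a point): Point on the shaft axis at the top of the flange (34 mm above the bench), axes as the spindle's. The spacer fully home has its origin here; the washer's origin then lies 24 mm above.
- spindle_shoulder (a point): Point on the axis at the shaft's flat shoulder (78 mm above the bench, 1.5 mm chamfer). One straight keyway 9.5 mm wide (11.5 mm at its mouth here), its floor 9 mm from the axis, level with the nose, runs from the shoulder down to the flange. A tab not over the keyway rests on the shoulder.
- spacer: The keyed spacer: steel ring 50 mm in outer diameter, 24 mm high, bore 33 mm, with one inner tab over its full height, 6.5 mm wide and reaching in to 10.5 mm from the axis. It starts flat on the bench. Origin on its axis at the underside, z up, x from the axis through the tab. About 0.2 kg.
- washer: The tab washer: steel ring 58 mm in outer diameter, 10 mm thick, bore 33 mm, with one inner tab 6.5 mm wide reaching in to 10.5 mm from the axis, and in line with it, on the same side, an outer lug 10 mm wide that ends 37 mm from the axis. It starts flat on the bench. Origin on its axis at the underside, z up, x from the axis through tab and lug. About 0.12 kg.
- plain_washer: Bystander: plain steel washer 58 mm across, 10 mm thick, bore 33 mm, with no tab and no lug. Origin at the centre of its underside.
- socket: Bystander: deep steel socket, 30 mm in diameter, 50 mm tall, standing upright. Origin at the centre of its underside.
- nut: Bystander: dark hexagon nut, 32 mm across corners, 18 mm high, lying flat. Origin at the centre of its underside.
- offcut: Bystander: round steel bar offcut, 28 mm in diameter, 32 mm tall, standing on end. Origin at the centre of its underside.
- rod_left: Bystander: forged connecting rod lying flat, 22 mm thick, big eye 60 mm across (70 mm over its bolt ears) centred at x = -60 mm, small eye 32 mm across at x = +60 mm. Origin midway between the eyes on the underside, x along the rod.
- rod_right: Bystander: a second connecting rod like rod_left.
- packer: Bystander: wooden packing block 45 x 90 x 30 mm (x, y, z). Origin at the centre of its underside.

How it is judged:
By the outcome, as a careful person would: the job done as asked, in the order asked, and still so for the second after the job is handed in, with the robot touching nothing.
It also fails if it takes over 64 s, if anything falls off the work surface, if the arm or the gripper's body presses on something with over 40 N, if the wrist force passes 120 N, or if a joint passes its speed limit or range.

## Working session

There is one attempt and no reset: what is moved stays moved. The work goes in short steps, Python scripts to look and compute and a tool call to move; the robot and the scene stay as the last step left them, time stands still between calls to the robot, and variables do not carry over. Pictures are saved under pics/ and viewed, at most 10 in all, crops included, and the job is handed in when it is done.

```bash
ls; mkdir -p pics
```

Run:
```python
from bench import ctrl
import cv2
for n in("scene","side","wrist"):
    p=ctrl.camera_params(n); print(n,p)
    cv2.imwrite(f"pics/{n}0.png",ctrl.camera(n))
print(ctrl.get_obs())
```

```text
bench.py
pics
scene {'fovy': 52.02766575250918, 'cx': 320.92934168235365, 'cy': 198.66734384956658, 'view': array([[-0.47906482,  0.87765207,  0.01495784,  0.26571365],
       [-0.64116517, -0.36151554,  0.67691486,  0.2952566 ],
       [ 0.59950322,  0.31469565,  0.73590932, -1.44611609],
       [ 0.        ,  0.        ,  0.        ,  1.        ]])}
side {'fovy': 42.6234009643692, 'cx': 314.7583097694578, 'cy': 210.84461593276683, 'view': array([[ 0.95860055, -0.28472469,  0.00410255, -0.52868816],
       [ 0.15568571,  0.53611141,  0.82966651, -0.13368983],
       [-0.23842596, -0.79468007,  0.55824426, -1.33584297],
       [ 0.        ,  0.        ,  0.        ,  1.        ]])}
wrist {'fovy': 58.87850935938386, 'cx': 317.94041785302966, 'cy': 197.62380194276415, 'view': array([[ 0.40950204,  0.91230606, -0.00239484, -0.57366617],
       [-0.87310442,  0.39114185, -0.29102702,  0.03722208],
       [-0.26456899,  0.12126711,  0.95671184, -0.37966328],
       [ 0.        ,  0.        ,  0.        ,  1.        ]])}
{'time_s': 0.15, 'q': array([ 9.44667588e-01,  1.81406170e-01,  1.60775836e+00, -4.20193930e-06,
        1.35379815e+00, -2.06262464e-01]), 'dq': array([ 0.00020879, -0.00210957, -0.00395242, -0.00108929, -0.00051705,
       -0.00236223]), 'joint_efforts': array([-4.42612290e-04, -4.45257962e+01, -3.51692390e+01, -2.92804489e-04,
        5.76116407e-03,  1.46707282e-05]), 'eef_pos': array([0.23410866, 0.52472869, 0.23058063]), 'eef_rot': array([-2.75062864e-04,  2.08394013e-01,  9.78044716e-01, -6.27364135e-04]), 'wrist_force': array([ 0.71406417, -0.76944784, -0.44134423]), 'torque': array([ 0.03331326, -0.02159602,  0.01439067]), 'grasp_force': 0.0, 'opening': 1.0013982491755047}
```

View pics/scene0.png

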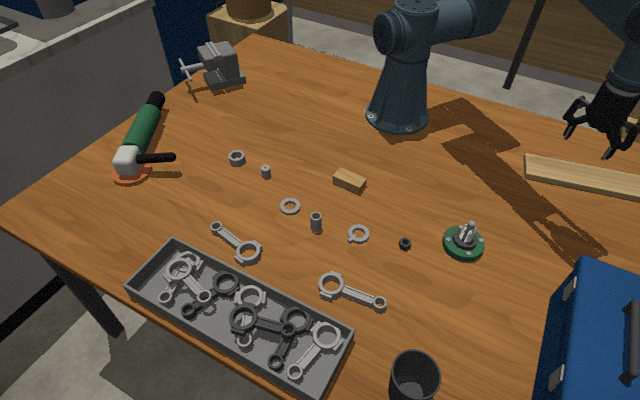

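View pics/side0.png

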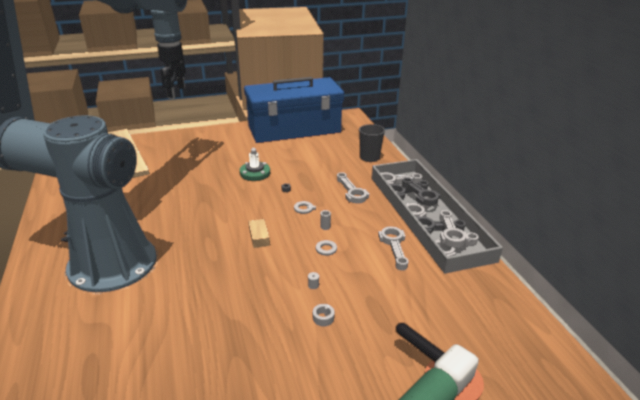

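The scene picture shows the spacer at (237,158), the offcut beside it (266,171), the plain washer (290,206), the socket (316,223), the tab washer (359,234) with its lug towards (350,240), the nut (405,244) and the spindle (464,241). In the side picture they are at: spacer (324,315), washer (304,207) with its lug to the right, spindle (255,168).

Create h.py:
```python
import numpy as np
from bench import ctrl
from scipy.spatial.transform import Rotation as R
def ray(p,u,v,z):
    f=200/np.tan(np.radians(p["fovy"]/2)); V=p["view"]
    d=V[:3,:3].T@np.array([(u-p["cx"])/f,-(v-p["cy"])/f,-1]); o=-V[:3,:3].T@V[:3,3]
    return o+d*(z-o[2])/d[2]
def proj(p,P):
    f=200/np.tan(np.radians(p["fovy"]/2)); c=p["view"]@np.r_[P,1]
    return p["cx"]-f*c[0]/c[2],p["cy"]+f*c[1]/c[2]
def toolrot():
    q=ctrl.get_obs()["eef_rot"]; return R.from_quat(np.r_[q[1:],q[0]])
def delta(target):
    o=ctrl.get_obs(); return toolrot().inv().apply(np.array(target)-o["eef_pos"])
```

Run:
```python
from h import *
s=ctrl.camera_params("scene");d=ctrl.camera_params("side")
np.set_printoptions(precision=4,suppress=True)
for n,a,b,z in [("spacer top",(237,155),(323.5,311),.024),("washer",(359,233),(304.5,207),.01),("spindle foot",(463.5,243),(255,171),.018),("tip",(472,223),(254,151),.096),("plain",(290,206),(327,247),.01),("offcut top",(266,167),(313,276),.032),("socket",(316,214),(326,213),.05),("packer",(349,178),(259,229),.03),("nut",(405,242),(286,186),.018)]:
    print(n,ray(s,*a,z)[:2],ray(d,*b,z)[:2])
print(delta([.3,.5,.3]),toolrot().as_matrix())
```

```text
spacer top [ 0.469  -0.3398] [ 0.4692 -0.3464]
washer [0.5491 0.1106] [0.548  0.0963]
spindle foot [0.4534 0.3598] [0.4452 0.3388]
tip [0.4515 0.3587] [0.4453 0.3311]
plain [ 0.5571 -0.0964] [ 0.5537 -0.108 ]
offcut top [ 0.4769 -0.2275] [ 0.4774 -0.2341]
socket [ 0.5772 -0.0031] [ 0.5818 -0.0083]
packer [0.396  0.0053] [ 0.3904 -0.0035]
nut [0.5238 0.2276] [0.5209 0.2169]
[-0.0702  0.0042 -0.0694] [[-0.9131  0.4076 -0.0008]
 [ 0.4076  0.9131 -0.0011]
 [ 0.0003 -0.0013 -1.    ]]
```

View pics/wrist0.png

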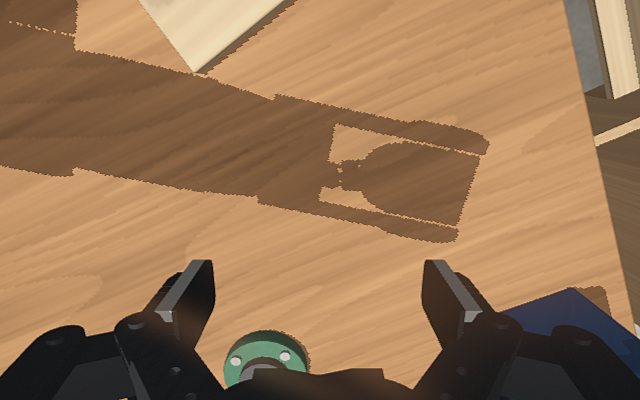

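The wrist picture shows the spindle's foot cut off at bottom left (265,365). I'll move the wrist camera over it.

Run:
```python
from h import *
np.set_printoptions(precision=4,suppress=True)
p=ctrl.camera_params("wrist");V=p["view"];C=-V[:3,:3].T@V[:3,3];o=ctrl.get_obs();T=toolrot()
print(C,T.inv().apply(C-o["eef_pos"]),T.inv().apply(-V[2,:3]))
c=proj
t=np.array([.45,.35,.06]); # want on optical axis, tcp z .30
P=np.array(o["eef_pos"]); ctr=ray(p,p["cx"],p["cy"],.06-.0)
print(ctr, T.inv().apply(t-ctr))
```

```text
[0.167  0.5549 0.3728] [ 0.0736 -0.     -0.1422] [-0.2913 -0.0014  0.9566]
[0.2535 0.5153 0.06  ] [-0.2468 -0.0708  0.    ]
```

The rows are not in the units I measure in: shifts go in cm and turns go in units of 0.05 rad. I convert before sending: -0.247 m is -24.7, -0.071 m is -7.1.

jog_arm --deltas "-6,-1.7,0,0,0,0,1\n-12,-3.5,0,0,0,0,1\n-18,-5.2,0,0,0,0,1\n-24,-7,0,0,0,0,1\n-24.7,-7.1,0,0,0,0,1\n-24.7,-7.1,0,0,0,0,1\n-24.7,-7.1,0,0,0,0,1"

```text
time_s: 1.02
eef_pos: [0.4298, 0.3605, 0.2311]
eef_rot: [-0.0, 0.208, 0.978, -0.0]
wrist_force: [0.1, 0.3, 0.0]
opening: 0.998
grasp_force: 0.0
```

Run:
```python
from h import *
import cv2
i=ctrl.camera("wrist"); cv2.imwrite("pics/w1full.png",i); cv2.imwrite("pics/w1.png",cv2.resize(i[90:310,170:470],None,fx=2.6,fy=2.6,interpolation=cv2.INTER_CUBIC))
```

```text
(no output)
```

View pics/w1.png

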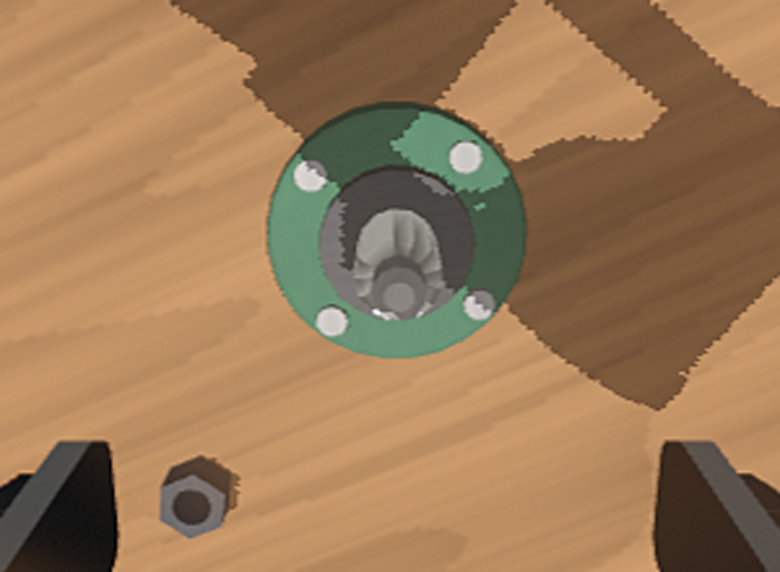

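The crop shows the foot's circle centred at crop (396.5,229), the flange at (396.5,~245) and the nose tip at (400,296). The keyway isn't clear, so I'll go closer with the camera straight above.

Run:
```python
from h import *
np.set_printoptions(precision=4,suppress=True)
p=ctrl.camera_params("wrist");T=toolrot()
f=ray(p,170+396.5/2.6,90+229/2.6,.022);t=ray(p,170+400/2.6,90+296/2.6,.096)
print(f,t)
s=(f+t)/2; s[2]=.085
print(delta(s)-np.array([.0736,0,0]))
```

```text
[0.4428 0.3594 0.022 ] [0.4462 0.3581 0.096 ]
[-0.088   0.0043  0.1461]
```

Scaled: -0.088 m is -8.8, 0.05 m is 5.

jog_arm --deltas "-6,0.4,0,0,0,0,1\n-8.8,0.4,5,0,0,0,1\n-8.8,0.4,10,0,0,0,1\n-8.8,0.4,14.5,0,0,0,1\n-8.8,0.4,14.5,0,0,0,1\n-8.8,0.4,14.5,0,0,0,1"

```text
time_s: 1.82
eef_pos: [0.5135, 0.3287, 0.0882]
eef_rot: [0.001, 0.208, 0.978, 0.001]
wrist_force: [0.3, -0.3, 0.8]
opening: 1.001
grasp_force: 0.0
```

Run:
```python
from h import *
import cv2
i=ctrl.camera("wrist"); cv2.imwrite("pics/w2full.png",i)
p=ctrl.camera_params("wrist"); print(proj(p,[.4445,.359,.078]))
cv2.imwrite("pics/w2.png",cv2.resize(cv2.convertScaleAbs(i[0:200,220:420],alpha=1.4),None,fx=3,fy=3,interpolation=cv2.INTER_CUBIC))
```

```text
(np.float64(316.477839581374), np.float64(83.48020519543792))
```

View pics/w2.png

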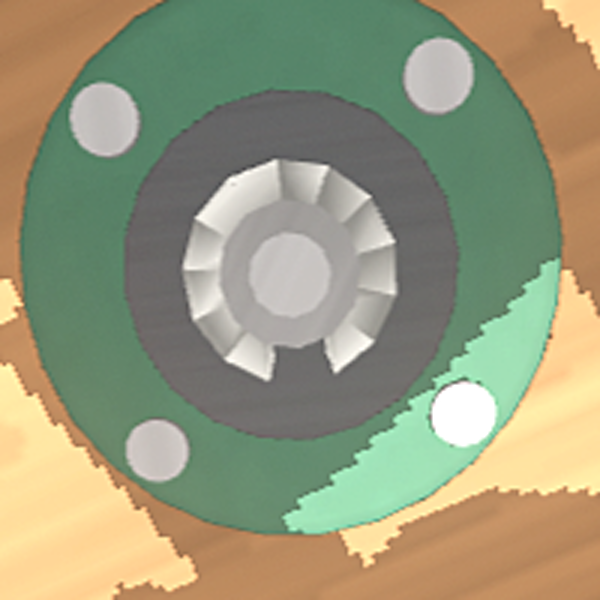

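The shaft is seen from straight above: outline x 183–397 with centre about (290,270), nose tip (289,274), flange centre (291.5,264.5). The keyway opens downward, with mouth edges at (271,380) and (334,373).

Run:
```python
from h import *
np.set_printoptions(precision=4,suppress=True)
p=ctrl.camera_params("wrist")
g=lambda u,v,z:ray(p,220+u/3,v/3,z)
print("tip",g(289,274,.096),"fl",g(291.5,264.5,.034))
for z,L in((.034,[(125,264),(458,264),(291,90),(291,439)]),(.0765,[(183,270),(397,270),(278,158),(271,380),(334,373)])):
    P=np.array([g(*a,z) for a in L])[:,:2]
    c=np.linalg.lstsq(np.c_[2*P,np.ones(len(P))],(P**2).sum(1),rcond=None)[0]
    print(c[:2],np.sqrt(c[2]+c[:2]@c[:2]),np.linalg.norm(P-c[:2],axis=1))
m=(P[3]+P[4])/2-c[:2];print("yaw",np.degrees(np.arctan2(m[1],m[0])),"mouth",np.linalg.norm(P[3]-P[4]))
a=(np.array(g(275,346,.078))+g(326,342,.078))/2;m=a[:2]-c[:2];print("yaw2",np.degrees(np.arctan2(m[1],m[0])),np.linalg.norm(m))
# next: camera above spacer, keep orientation
C=np.array([.468,-.343]);T=toolrot()
o=ctrl.get_obs()
print(delta([C[0],C[1],.16])-np.array([.0736,0,0]), o["eef_pos"],o["q"])
```

```text
tip [0.4472 0.3578 0.096 ] fl [0.4463 0.3585 0.034 ]
[0.4475 0.358 ] 0.029543734799905703 [0.0295 0.0295 0.0296 0.0296]
[0.4473 0.3579] 0.014936276131058327 [0.0149 0.0149 0.015  0.0149 0.015 ]
yaw -17.06629783301688 mouth 0.00906521365947829
yaw2 -15.480347947173092 0.009620358239654772
[-0.3046 -0.6323 -0.0722] [0.5142 0.3287 0.089 ] [ 0.3746  0.4129  1.6223  0.      1.1023 -0.7777]
```

Scaled: -0.198 m is -19.8, -0.195 m is -19.5.

jog_arm --deltas "-4,-4,-1,0,0,0,1\n-8,-8,-1,0,0,0,1\n-12,-12,-1,0,0,0,1\n-16,-16,-1,0,0,0,1\n-19.8,-19.5,-1,0,0,0,1\n-19.8,-19.5,-1,0,0,0,1\n-19.8,-19.5,-1,0,0,0,1"

```text
time_s: 2.75
eef_pos: [0.6152, 0.0689, 0.0982]
eef_rot: [0.001, 0.209, 0.978, 0.0]
wrist_force: [-0.0, 0.6, -1.3]
opening: 0.997
grasp_force: 0.0
```

Run:
```python
from h import *
import cv2
i=ctrl.camera("wrist"); cv2.imwrite("pics/w3full.png",i)
np.set_printoptions(precision=4,suppress=True)
p=ctrl.camera_params("wrist");np.savez("w3.npz",**p); print(proj(p,[.548,.104,.01]))
cv2.imwrite("pics/w3.png",cv2.resize(i[0:200,220:420],None,fx=3,fy=3,interpolation=cv2.INTER_CUBIC))
print(delta([.468,-.343,.1])-np.array([.0736,0,0]))
```

```text
(np.float64(325.05483969205716), np.float64(87.28681749184389))
[-0.1075 -0.4366 -0.0026]
```

View pics/w3.png

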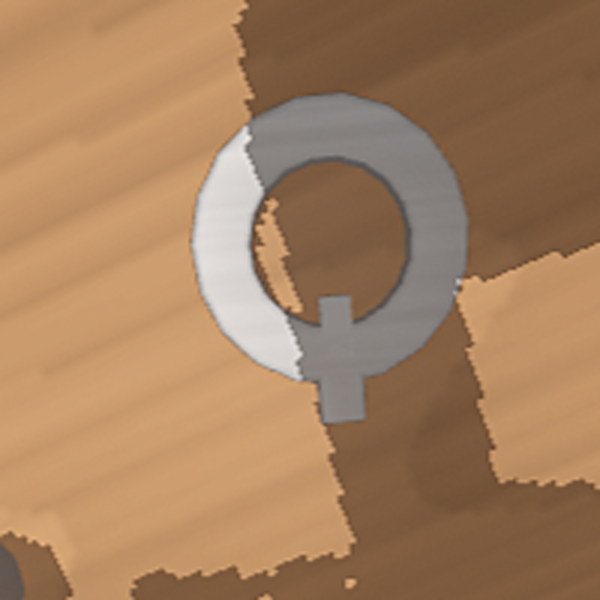

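The tab washer's ring spans x 193–468 from y 94, the lug end is at (323–365,420), and the tab tip at (319–351,296). Next I move to the spacer.

Run:
```python
from h import *
np.set_printoptions(precision=4,suppress=True)
p=ctrl.camera_params("wrist")
g=lambda u,v,z=.01:ray(p,220+u/3,v/3,z)[:2]
P=np.array([g(*a) for a in[(193,240),(468,235),(333,94),(240,353),(425,340)]])
c=np.linalg.lstsq(np.c_[2*P,np.ones(len(P))],(P**2).sum(1),rcond=None)[0]
print(c[:2],np.linalg.norm(P-c[:2],axis=1))
l=g(344,420.5);t=g(335,296.5);
for m in(l-c[:2],t-c[:2],l-t): print(np.linalg.norm(m),np.degrees(np.arctan2(m[1],m[0])))
```

```text
[0.5461 0.108 ] [0.028  0.0285 0.0283 0.0287 0.0279]
0.036156657204648786 -18.51058796279663
0.010331047369471037 -16.85558807529153
0.025831642675031925 -19.172407464430737
```

jog_arm --deltas "-1.3,-5.5,0,0,0,0,1\n-2.7,-11,0,0,0,0,1\n-4,-16.5,0,0,0,0,1\n-5.4,-22,0,0,0,0,1\n-6.8,-27.5,0,0,0,0,1\n-8.1,-33,0,0,0,0,1\n-9.5,-38.5,0,0,0,0,1\n-10.7,-43.6,0,0,0,0,1\n-10.7,-43.6,0,0,0,0,1\n-10.7,-43.6,0,0,0,0,1"

```text
time_s: 4.05
eef_pos: [0.5348, -0.3714, 0.0964]
eef_rot: [-0.0, 0.208, 0.978, 0.0]
wrist_force: [0.2, -0.1, -0.2]
opening: 1.0
grasp_force: 0.0
```

Run:
```python
from h import *
import cv2
i=ctrl.camera("wrist")
p=ctrl.camera_params("wrist"); print(proj(p,[.468,-.343,.024]))
cv2.imwrite("pics/w4.png",cv2.resize(i[0:200,220:420],None,fx=3,fy=3,interpolation=cv2.INTER_CUBIC))
```

```text
(np.float64(315.4249550002256), np.float64(91.66518943922728))
```

View pics/w4.png

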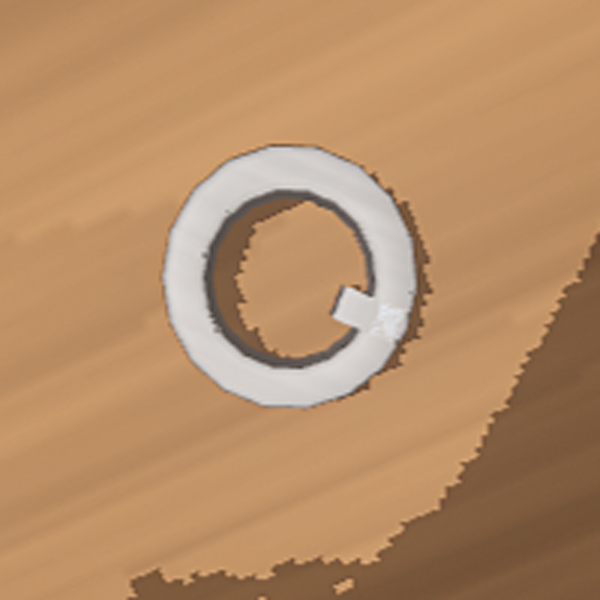

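The spacer's top ring spans x 164–416 and y 145–407 (centre (290,276)); its tab tip lies between (345,286) and (332,315).

Run:
```python
from h import *
np.set_printoptions(precision=4,suppress=True)
p=ctrl.camera_params("wrist")
g=lambda u,v,z=.024:ray(p,220+u/3,v/3,z)[:2]
P=np.array([g(*a) for a in[(164,276),(416,276),(290,145),(290,407)]])
c=np.linalg.lstsq(np.c_[2*P,np.ones(len(P))],(P**2).sum(1),rcond=None)[0]
print(c[:2],np.linalg.norm(P-c[:2],axis=1))
t=g(338.5,300);m=t-c[:2];print(np.linalg.norm(m),np.degrees(np.arctan2(m[1],m[0])))
e=g(332,315)-g(345,286);print(np.linalg.norm(e),np.degrees(np.arctan2(e[1],e[0]))+90)
print(delta([*c[:2],.002]),ctrl.get_obs()["q"])
```

```text
[ 0.4692 -0.3428] [0.0244 0.0244 0.0243 0.0243]
0.01011372993845097 44.83578718056158
0.005976280982656622 41.59935752084157
[ 0.0715 -0.001   0.0943] [-0.7885  0.4849  1.5014  0.0005  1.1561 -1.9418]
```

Scaled: 0.092 m is 9.2, 0.0715 m is 7.15.

jog_arm --deltas "5,-0.1,0,0,0,0,1\n7.15,-0.1,2,0,0,0,1\n7.15,-0.1,6,0,0,0,1\n7.15,-0.1,9.2,0,0,0,1\n7.15,-0.1,9.2,0,0,0,1"

```text
time_s: 4.72
eef_pos: [0.4675, -0.3412, 0.002]
eef_rot: [-0.002, 0.207, 0.978, 0.002]
wrist_force: [-0.4, 0.2, 0.2]
opening: 1.001
grasp_force: 0.0
```

jog_arm --deltas "0,0,0,0,0,0,0.3\n0,0,0,0,0,0,0.3\n0,0,0,0,0,0,0.3\n0,0,0,0,0,0,0.3\n0,0,0,0,0,0,0.3\n0,0,0,0,0,0,0.3"

```text
time_s: 5.48
eef_pos: [0.47, -0.3457, 0.0068]
eef_rot: [0.001, 0.208, 0.978, -0.001]
wrist_force: [-0.7, 2.4, 8.4]
opening: 0.568
grasp_force: 60.7
```

Scaled: -0.12 m is -12, -0.11 m is -11.

jog_arm --deltas "0,0,-1,0,0,0,0.3\n0,0,-5,0,0,0,0.3\n0,0,-11,0,0,0,0.3\n0,0,-12,0,0,0,0.3\n0,0,-12,0,0,0,0.3\n0,0,-12,0,0,0,0.3"

```text
time_s: 6.22
eef_pos: [0.4676, -0.3439, 0.1225]
eef_rot: [-0.001, 0.208, 0.978, 0.001]
wrist_force: [-0.6, -0.5, -1.6]
opening: 0.559
grasp_force: 62.4
```

Run:
```python
from h import *
import cv2
i=ctrl.camera("wrist")
cv2.imwrite("pics/w5.png",cv2.resize(i[150:400,130:510],None,fx=2,fy=2))
print(ctrl.get_obs()["eef_pos"])
```

```text
[ 0.46752719 -0.34383789  0.12224573]
```

View pics/w5.png

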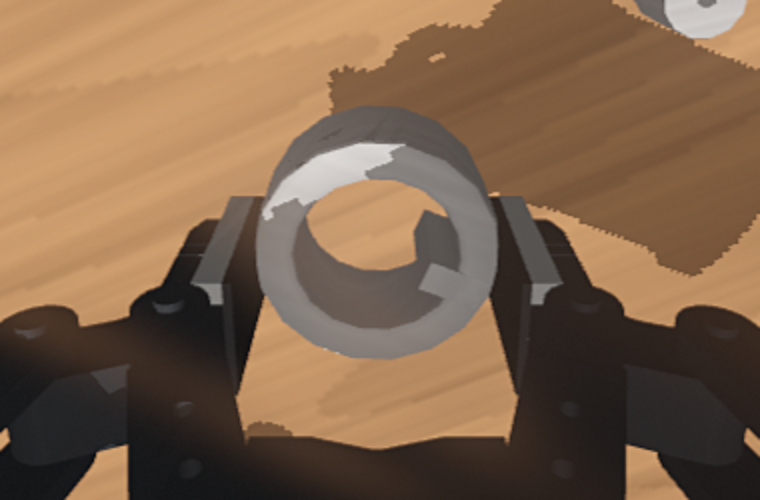

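The spacer is held level between the pads. Its top face spans x 257–498 and y 142–360 in the crop, with the tab tip between (430,264) and (418,290).

Add to h.py:
```python
def held(pts,tab,zt):
    p=ctrl.camera_params("wrist");T=toolrot();e=ctrl.get_obs()["eef_pos"]
    P=np.array([T.inv().apply(ray(p,*a,zt)-e)[:2] for a in pts])
    c=np.linalg.lstsq(np.c_[2*P,np.ones(len(P))],(P**2).sum(1),rcond=None)[0][:2]
    t=T.inv().apply(ray(p,*tab,zt)-e)[:2]-c
    return c,np.linalg.norm(P-c,axis=1),np.linalg.norm(t),np.degrees(np.arctan2(t[1],t[0]))
```

Run:
```python
from h import *
np.set_printoptions(precision=4,suppress=True)
q=lambda u,v:(130+u/2,150+v/2)
for dz in(.0105,.0125,.0145,.0165): print(dz,held([q(257,250),q(498,250),q(377,142),q(377,360)],q(424,277),ctrl.get_obs()["eef_pos"][2]+dz))
print("key in tool now",np.degrees(np.arctan2(*toolrot().inv().apply([np.cos(np.radians(-16.3)),np.sin(np.radians(-16.3)),0])[1::-1])))
print(delta([.4473,.358,.130]))
```

```text
0.0105 (array([-0.0017,  0.0001]), array([0.0251, 0.0251, 0.0254, 0.0254]), np.float64(0.010935455958119537), np.float64(116.50032858071657))
0.0125 (array([-0.0005,  0.0001]), array([0.0247, 0.0247, 0.0251, 0.025 ]), np.float64(0.010769677025416466), np.float64(116.50032858071661))
0.0145 (array([0.0006, 0.0001]), array([0.0244, 0.0244, 0.0247, 0.0247]), np.float64(0.010603898092713426), np.float64(116.50032858071674))
0.0165 (array([0.0018, 0.0001]), array([0.024 , 0.024 , 0.0243, 0.0243]), np.float64(0.010438119160010386), np.float64(116.5003285807168))
key in tool now 172.24280313766104
[ 0.3046  0.6326 -0.0058]
```

Scaled: 0.52 m is 52, 0.468 m is 46.8, 0.977 rad is 19.54.

jog_arm --deltas "2.5,5.2,-0.6,0,0,2,0.3\n5,10.4,-0.6,0,0,4,0.3\n7.5,15.6,-0.6,0,0,6,0.3\n10,20.8,-0.6,0,0,8,0.3\n12.5,26,-0.6,0,0,10,0.3\n15,31.2,-0.6,0,0,12,0.3\n17.5,36.4,-0.6,0,0,14,0.3\n20,41.6,-0.6,0,0,16,0.3\n22.5,46.8,-0.6,0,0,18,0.3\n25,52,-0.6,0,0,19.54,0.3"

```text
time_s: 7.52
eef_pos: [0.451, 0.2334, 0.1288]
eef_rot: [-0.001, 0.644, 0.765, -0.001]
wrist_force: [0.7, -0.4, -0.7]
opening: 0.566
grasp_force: 62.5
```

Run:
```python
from h import *
np.set_printoptions(precision=4,suppress=True)
print(delta([.4473,.358,.130]), toolrot().as_rotvec(), np.degrees(np.arctan2(*toolrot().apply([1,0,0])[1::-1])))
```

```text
[ 0.1234  0.0176 -0.0013] [-2.0225 -2.4023  0.0034] 99.81196845715681
```

jog_arm --deltas "5,0.7,0,0,0,0,0.3\n10,1.4,0,0,0,0,0.3\n12.34,1.76,0,0,0,0,0.3\n12.34,1.76,0,0,0,0,0.3\n12.34,1.76,0,0,0,0,0.3\n12.34,1.76,0,0,0,0,0.3"

```text
time_s: 8.28
eef_pos: [0.4481, 0.3553, 0.1297]
eef_rot: [-0.0, 0.643, 0.765, -0.001]
wrist_force: [0.4, -0.2, -1.0]
opening: 0.562
grasp_force: 62.6
```

Run:
```python
from h import *
import cv2
i=ctrl.camera("wrist")
np.set_printoptions(precision=4,suppress=True)
print([delta([.4473,.358,.130])],ctrl.get_obs()["eef_pos"])
cv2.imwrite("pics/w6.png",cv2.resize(i[180:340,200:440],None,fx=3,fy=3,interpolation=cv2.INTER_CUBIC))
```

```text
[array([ 0.0028, -0.0006,  0.    ])] [0.4483 0.3554 0.13  ]
```

View pics/w6.png

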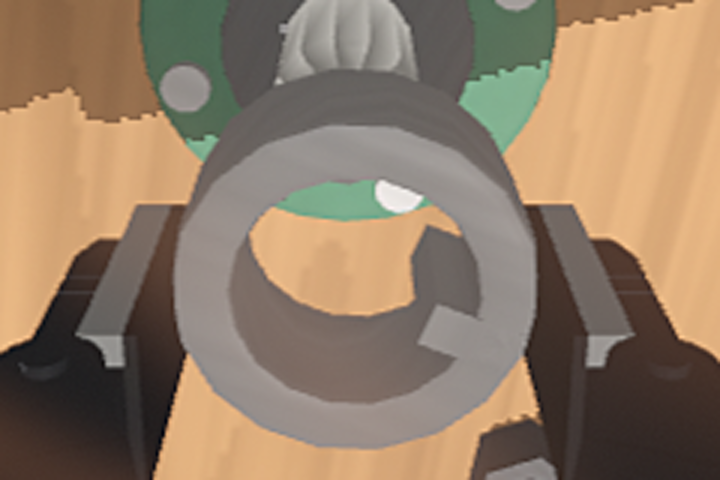

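The spacer is held in front of the shaft: ring x 174–537, y 124–447, tab tip between (437,304) and (418,343).

Run:
```python
from h import *
np.set_printoptions(precision=4,suppress=True)
q=lambda u,v:(200+u/3,180+v/3)
for dz in(.013,.017): print(held([q(174,285),q(537,285),q(355,124),q(355,447)],q(427.5,323.5),ctrl.get_obs()["eef_pos"][2]+dz))
k=toolrot().inv().apply([np.cos(np.radians(-16.3)),np.sin(np.radians(-16.3)),0]);print(np.degrees(np.arctan2(k[1],k[0])))
```

```text
(array([0.0001, 0.0006]), array([0.0247, 0.0247, 0.0247, 0.0247]), np.float64(0.010954670900373168), np.float64(115.11261450103336))
(array([0.0024, 0.0006]), array([0.024 , 0.024 , 0.0239, 0.0239]), np.float64(0.010615420777436808), np.float64(115.11261450103324))
116.18935568941403
```

jog_arm --deltas "0.28,-0.06,0,0,0,0,0.3\n0.28,-0.06,3,0,0,0,0.3\n0.28,-0.06,3.8,0,0,0,0.3\n0.28,-0.06,4,0,0,0,0.3\n0.28,-0.06,4,0,0,0,0.3"

```text
time_s: 8.95
eef_pos: [0.4476, 0.3593, 0.091]
eef_rot: [0.0, 0.643, 0.766, 0.0]
wrist_force: [-0.6, -0.4, -1.7]
opening: 0.563
grasp_force: 62.5
```

jog_arm --deltas "-0.18,0,0,0,0,0,0.3\n-0.18,0,0.5,0,0,0,0.3\n-0.18,0,1,0,0,0,0.3\n-0.18,0,1.5,0,0,0,0.3\n-0.18,0,1.5,0,0,0,0.3\n-0.18,0,1.5,0,0,0,0.3"

```text
time_s: 9.7
eef_pos: [0.4467, 0.3564, 0.0743]
eef_rot: [-0.0, 0.643, 0.766, -0.001]
wrist_force: [-0.6, -5.1, -4.1]
opening: 0.563
grasp_force: 62.3
```

Scaled: 0.029 m is 2.9, 0.024 m is 2.4.

jog_arm --deltas "-0.08,0,0,0,0,0,0.3\n-0.08,0,0.8,0,0,0,0.3\n-0.08,0,1.6,0,0,0,0.3\n-0.08,0,2.4,0,0,0,0.3\n-0.08,0,2.9,0,0,0,0.3\n-0.08,0,2.9,0,0,0,0.3"

```text
time_s: 10.45
eef_pos: [0.4475, 0.356, 0.0459]
eef_rot: [0.0, 0.643, 0.766, -0.0]
wrist_force: [0.4, -6.2, -3.7]
opening: 0.566
grasp_force: 62.3
```

Scaled: 0.005 m is 0.5, 0.004 m is 0.4.

jog_arm --deltas "-0.1,0,0.2,0,0,0,0.3\n-0.1,0,0.4,0,0,0,0.3\n-0.1,0,0.5,0,0,0,0.3\n-0.1,0,0.5,0,0,0,0.3"

```text
time_s: 10.95
eef_pos: [0.4478, 0.3558, 0.0413]
eef_rot: [-0.0, 0.643, 0.766, 0.0]
wrist_force: [0.4, -1.1, -1.7]
opening: 0.561
grasp_force: 62.6
```

Scaled: -0.1 m is -10, -0.05 m is -5.

jog_arm --deltas "0,0,0.1,0,0,0,0.3\n0,0,0.1,0,0,0,0.8\n0,0,0,0,0,0,1\n0,0,0,0,0,0,1\n0,0,0,0,0,0,1\n0,0,0,0,0,0,1\n0,0,-5,0,0,0,1\n0,0,-10,0,0,0,1\n0,0,-10,0,0,0,1"

```text
time_s: 12.08
eef_pos: [0.4508, 0.3571, 0.1463]
eef_rot: [0.002, 0.643, 0.766, 0.004]
wrist_force: [0.7, -0.6, -0.6]
opening: 0.999
grasp_force: 0.0
```

Run:
```python
from h import *
import cv2
np.set_printoptions(precision=4,suppress=True)
a=ctrl.camera("side");b=ctrl.camera("scene");w=ctrl.camera("wrist")
r=lambda i,s:cv2.resize(i,s,interpolation=cv2.INTER_CUBIC)
cv2.imwrite("pics/w7.png",np.hstack([r(a[130:190,215:295],(400,300)),r(b[205:265,424:504],(400,300))]))
cv2.imwrite("pics/w7w.png",w)
print(delta([.5461,.108,.14]),ctrl.get_obs()["q"])
```

```text
[-0.2606  0.0547  0.0005] [ 0.4635  0.27    1.6946 -0.      1.1783  0.2895]
```

View pics/w7.png

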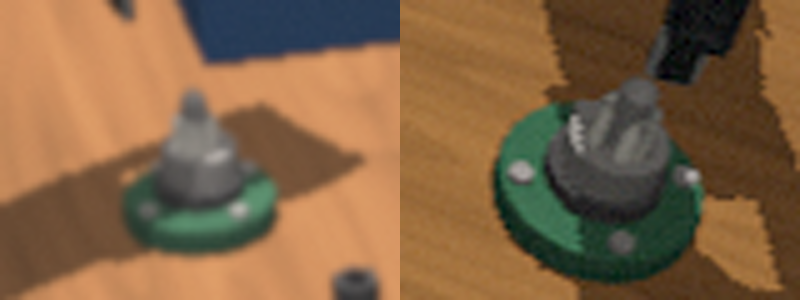

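The pictures show the spacer dropped down over the shaft onto the flange (side crop about (200,170), scene crop (610,170)). That uses up the 10 views, so from here I go by numbers. Next is the tab washer.

Scaled: -0.26 m is -26, -0.217 m is -21.7, -1.077 rad is -21.54.

jog_arm --deltas "-4.3,0.9,0,0,0,-3.6,1\n-8.7,1.8,0,0,0,-7.2,1\n-13,2.7,0,0,0,-10.8,1\n-17.4,3.6,0,0,0,-14.4,1\n-21.7,4.5,0,0,0,-18,1\n-26,5.5,0,0,0,-21.54,1\n-26,5.5,0,0,0,-21.54,1\n-26,5.5,0,0,0,-21.54,1"

```text
time_s: 13.22
eef_pos: [0.5457, 0.1092, 0.1397]
eef_rot: [-0.002, 0.16, 0.987, -0.0]
wrist_force: [-1.3, -0.8, 0.7]
opening: 1.002
grasp_force: 0.0
```

Run:
```python
from h import *
np.set_printoptions(precision=4,suppress=True)
print(delta([.5461,.108,.006]),np.degrees(np.arctan2(*toolrot().apply([1,0,0])[1::-1])))
```

```text
[-0.0012 -0.0009  0.1337] 161.5370707498368
```

Scaled: 0.134 m is 13.4, 0.1 m is 10.

jog_arm --deltas "-0.08,-0.1,5,0,0,0,1\n-0.08,-0.1,10,0,0,0,1\n-0.08,-0.1,13.4,0,0,0,1\n-0.08,-0.1,13.4,0,0,0,1\n-0.08,-0.1,13.4,0,0,0,1"

```text
time_s: 13.85
eef_pos: [0.5479, 0.1086, 0.0083]
eef_rot: [0.001, 0.159, 0.987, 0.0]
wrist_force: [0.8, 0.1, 0.4]
opening: 1.0
grasp_force: 0.0
```

jog_arm --deltas "0,0,0,0,0,0,0.4\n0,0,0,0,0,0,0.4\n0,0,0,0,0,0,0.4\n0,0,0,0,0,0,0.4\n0,0,0,0,0,0,0.4\n0,0,0,0,0,0,0.4"

```text
time_s: 14.6
eef_pos: [0.5489, 0.1076, 0.0092]
eef_rot: [0.001, 0.159, 0.987, 0.0]
wrist_force: [-2.3, -0.1, 9.6]
opening: 0.4
grasp_force: 4.4
```

The fingers closed over the top of the washer, because the open pads stand further back than I allowed for. I'll lift, open, move the camera back over the washer and re-measure by code.

jog_arm --deltas "0,0,-3,0,0,0,0.4\n0,0,-6,0,0,0,1\n-4,0,-9.3,0,0,0,1\n-7.36,0,-9.3,0,0,0,1\n-7.36,0,-9.3,0,0,0,1\n-7.36,0,-9.3,0,0,0,1\n-7.36,0,-9.3,0,0,0,1"

```text
time_s: 15.48
eef_pos: [0.6159, 0.0851, 0.0997]
eef_rot: [-0.001, 0.159, 0.987, -0.0]
wrist_force: [-0.3, -0.3, 0.1]
opening: 1.0
grasp_force: 0.0
```

Create seg.py:
```python
from h import *
import cv2
np.set_printoptions(precision=4,suppress=True)
def washer(i,p):
    hsv=cv2.cvtColor(i,cv2.COLOR_BGR2HSV)
    m=((hsv[...,1]<50)&(hsv[...,2]>90)).astype(np.uint8)
    m[190:]=0
    cs,_=cv2.findContours(m,cv2.RETR_EXTERNAL,cv2.CHAIN_APPROX_NONE)
    k=max(cs,key=cv2.contourArea)[:,0,:].astype(float)
    print("bbox",k.min(0),k.max(0))
    P=np.array([ray(p,u,v,.01)[:2] for u,v in k]);S=np.ones(len(P),bool)
    for _ in range(8):
        c=np.linalg.lstsq(np.c_[2*P[S],np.ones(S.sum())],(P[S]**2).sum(1),rcond=None)[0]
        r=np.sqrt(c[2]+c[:2]@c[:2]);d=np.linalg.norm(P-c[:2],axis=1);S=abs(d-r)<.001
    L=P[d>r+.004].mean(0)-c[:2] if (d>r+.004).any() else np.zeros(2)
    print("c",c[:2],"r",r,"inl",S.mean(),"lug",np.degrees(np.arctan2(L[1],L[0])),(d).max())
```

Run:
```python
from seg import *
washer(cv2.imread("pics/w3full.png"),dict(np.load("w3.npz")))
i=ctrl.camera("wrist");p=ctrl.camera_params("wrist");cv2.imwrite("pics/w8.png",i);washer(i,p)
o=ctrl.get_obs();print(o["eef_pos"],o["opening"])
```

```text
bbox [284.  31.] [375. 140.]
c [0.5457 0.1081] r 0.02800908372160435 inl 0.8732876712328768 lug -18.7079554586374 0.036507903925312106
bbox [273.  42.] [363. 149.]
c [0.5465 0.1076] r 0.028065221395681163 inl 0.8701754385964913 lug -19.10595266502331 0.03687512279009243
[0.6161 0.0851 0.0998] 1.0000291290090288
```

Run:
```python
from seg import *
print(delta([.5465,.1076,-.003]))
```

```text
[ 0.0731 -0.0004  0.1029]
```

The rows are not in the units I measure in: shifts go in cm and turns go in units of 0.05 rad. I convert before sending: 0.103 m is 10.3, 0.09 m is 9.

jog_arm --deltas "5,0,2,0,0,0,1\n7.3,0,5,0,0,0,1\n7.3,0,9,0,0,0,1\n7.3,0,10.3,0,0,0,1\n7.3,0,10.3,0,0,0,1\n7.3,0,10.3,0,0,0,1"

```text
time_s: 16.27
eef_pos: [0.5494, 0.1075, -0.0013]
eef_rot: [0.001, 0.159, 0.987, 0.0]
wrist_force: [0.3, 0.0, 0.3]
opening: 1.002
grasp_force: 0.0
```

jog_arm --deltas "0,0,0,0,0,0,0.5\n0,0,0,0,0,0,0.5\n0,0,0,0,0,0,0.5\n0,0,0,0,0,0,0.5\n0,0,0,0,0,0,0.5"

```text
time_s: 16.9
eef_pos: [0.549, 0.1075, -0.0007]
eef_rot: [0.001, 0.159, 0.987, 0.0]
wrist_force: [-3.7, -1.2, 11.8]
opening: 0.644
grasp_force: 60.7
```

Scaled: -0.05 m is -5, -0.13 m is -13.

jog_arm --deltas "0,0,-1,0,0,0,0.5\n0,0,-5,0,0,0,0.5\n0,0,-10,0,0,0,0.5\n0,0,-13,0,0,0,0.5\n0,0,-13,0,0,0,0.5\n0,0,-13,0,0,0,0.5"

```text
time_s: 17.65
eef_pos: [0.5471, 0.1076, 0.1263]
eef_rot: [-0.001, 0.159, 0.987, -0.0]
wrist_force: [-0.2, 0.6, -1.4]
opening: 0.645
grasp_force: 63.8
```

Run:
```python
from seg import *
o=ctrl.get_obs();print(o["opening"],o["grasp_force"],o["eef_pos"]);print(delta([.4488,.3579,.127]),np.degrees(np.arctan2(*toolrot().apply([1,0,0])[1::-1])))
i=ctrl.camera("wrist");p=ctrl.camera_params("wrist");cv2.imwrite("pics/w9.png",i);np.savez("w9.npz",**p)
```

```text
0.645048114970084 63.76989483833313 [0.5471 0.1076 0.1263]
[ 0.172   0.2067 -0.0005] 161.67217873822892
```

Scaled: 0.2067 m is 20.67, 0.172 m is 17.2, -0.048 rad is -0.96.

jog_arm --deltas "3.4,4.1,0,0,0,-0.2,0.5\n6.9,8.3,0,0,0,-0.4,0.5\n10.3,12.4,0,0,0,-0.6,0.5\n13.8,16.5,0,0,0,-0.8,0.5\n17.2,20.67,0,0,0,-0.96,0.5\n17.2,20.67,0,0,0,-0.96,0.5\n17.2,20.67,0,0,0,-0.96,0.5\n17.2,20.67,0,0,0,-0.96,0.5"

```text
time_s: 18.7
eef_pos: [0.4499, 0.3566, 0.1265]
eef_rot: [-0.0, 0.136, 0.991, -0.001]
wrist_force: [-0.2, -0.8, -1.1]
opening: 0.645
grasp_force: 63.9
```

Run:
```python
from seg import *
o=ctrl.get_obs();print(o["eef_pos"],delta([.4488,.3576,.082]),np.degrees(np.arctan2(*toolrot().apply([1,0,0])[1::-1])))
```

```text
[0.4499 0.3566 0.1265] [0.0013 0.0008 0.0445] 164.33510081930845
```

Scaled: 0.0005 m is 0.05, 0.045 m is 4.5.

jog_arm --deltas "0.03,0.05,3,0,0,0,0.5\n0.03,0.05,4.2,0,0,0,0.5\n0.03,0.05,4.5,0,0,0,0.5\n0.03,0.05,4.5,0,0,0,0.5"

```text
time_s: 19.2
eef_pos: [0.45, 0.3583, 0.0827]
eef_rot: [0.0, 0.136, 0.991, 0.0]
wrist_force: [-0.3, 0.7, -1.0]
opening: 0.643
grasp_force: 63.9
```

jog_arm --deltas "0,0,0.3,0,0,0,0.5\n0,0,0.7,0,0,0,0.5\n0,0,1.1,0,0,0,0.5\n0,0,1.1,0,0,0,0.5"

```text
time_s: 19.7
eef_pos: [0.4491, 0.3583, 0.0708]
eef_rot: [-0.0, 0.135, 0.991, -0.0]
wrist_force: [-1.2, 0.3, -1.1]
opening: 0.643
grasp_force: 63.9
```

Scaled: 0.0115 m is 1.15, 0.011 m is 1.1.

jog_arm --deltas "0,0,0.4,0,0,0,0.5\n0,0,0.8,0,0,0,0.5\n0,0,1.1,0,0,0,0.5\n0,0,1.15,0,0,0,0.5\n0,0,1.15,0,0,0,0.5"

```text
time_s: 20.32
eef_pos: [0.4495, 0.3585, 0.0598]
eef_rot: [-0.0, 0.135, 0.991, -0.0]
wrist_force: [-0.0, -0.8, -0.8]
opening: 0.643
grasp_force: 63.9
```

jog_arm --deltas "0,0,0.2,0,0,0,0.5\n0,0,0.4,0,0,0,0.5\n0,0,0.6,0,0,0,0.5\n0,0,0.6,0,0,0,0.5"

```text
time_s: 20.82
eef_pos: [0.4498, 0.3585, 0.0572]
eef_rot: [0.0, 0.135, 0.991, -0.0]
wrist_force: [-11.1, -7.3, 25.9]
opening: 0.645
grasp_force: 67.1
```

Contact came at TCP z 0.0572, which is the fully-home height, so the spacer beneath is home too. Now I relieve the pressure, release and retreat.

Scaled: -0.003 m is -0.3.

jog_arm --deltas "0,0,-0.3,0,0,0,0.5\n0,0,-0.3,0,0,0,0.5\n0,0,-0.3,0,0,0,0.8\n0,0,-0.3,0,0,0,1\n0,0,-0.3,0,0,0,1\n0,0,-0.3,0,0,0,1\n0,0,-0.3,0,0,0,1"

```text
time_s: 21.7
eef_pos: [0.4495, 0.3584, 0.0567]
eef_rot: [-0.0, 0.135, 0.991, 0.0]
wrist_force: [0.2, -0.3, -0.2]
opening: 0.996
grasp_force: 0.0
```

jog_arm --deltas "0,0,-4,0,0,0,1\n0,0,-9,0,0,0,1\n-3,0,-10,0,0,0,1\n-7.36,0,-10,0,0,0,1\n-7.36,0,-10,0,0,0,1\n-7.36,0,-10,0,0,0,1\n-7.36,0,-10,0,0,0,1"

```text
time_s: 22.58
eef_pos: [0.5192, 0.339, 0.1563]
eef_rot: [-0.001, 0.135, 0.991, -0.0]
wrist_force: [-0.6, -0.3, -0.7]
opening: 1.002
grasp_force: 0.0
```

Run:
```python
from seg import *
i=ctrl.camera("wrist");p=ctrl.camera_params("wrist");cv2.imwrite("pics/w10.png",i)
hsv=cv2.cvtColor(i,cv2.COLOR_BGR2HSV)
print(ctrl.get_obs()["eef_pos"],[np.round(proj(p,[.4473,.358,z])) for z in(.034,.068,.078,.096)])
# expected outline of washer top at z=.068 with lug -16.3
a=np.radians(-16.3)
for r in(.0265,.031,.035): print(r,[ (int(hsv[int(v),int(u),1]),int(hsv[int(v),int(u),2])) for u,v in [proj(p,[.4473+r*np.cos(t),.358+r*np.sin(t),.068]) for t in a+np.radians(np.arange(0,360,30))]])
g=hsv[...,1]<50
for z in(.058,.063,.068,.073,.078):
  # grey contour fit
    m=(g&(hsv[...,2]>60)).astype(np.uint8);m[200:]=0
    k=max(cv2.findContours(m,cv2.RETR_EXTERNAL,cv2.CHAIN_APPROX_NONE)[0],key=cv2.contourArea)[:,0,:]
    P=np.array([ray(p,u,v,z)[:2] for u,v in k]);S=np.ones(len(P),bool)
    for _ in range(8):
        c=np.linalg.lstsq(np.c_[2*P[S],np.ones(S.sum())],(P[S]**2).sum(1),rcond=None)[0]
        r=np.sqrt(c[2]+c[:2]@c[:2]);d=np.linalg.norm(P-c[:2],axis=1);S=abs(d-r)<.001
    L=P[d>r+.004].mean(0)-c[:2];print(z,c[:2],r,S.mean(),d.max(),np.degrees(np.arctan2(L[1],L[0])))
```

```text
[0.5193 0.3391 0.1565] [array([317.,  89.]), array([317.,  88.]), array([317.,  88.]), array([317.,  88.])]
0.0265 [(14, 129), (12, 131), (14, 130), (12, 127), (10, 125), (10, 134), (8, 132), (8, 132), (13, 121), (16, 126), (16, 130), (14, 130)]
0.031 [(14, 131), (59, 91), (62, 90), (66, 89), (73, 87), (79, 87), (82, 87), (83, 86), (75, 85), (63, 85), (59, 87), (59, 90)]
0.035 [(14, 132), (77, 156), (56, 91), (66, 89), (72, 88), (77, 86), (80, 86), (80, 86), (75, 85), (65, 86), (58, 88), (57, 90)]
0.058 [0.4474 0.3588] 0.029658192143242414 0.7643504531722054 0.041266493015166224 6.039913355176768
0.063 [0.4474 0.3588] 0.02904225581383447 0.770392749244713 0.04040947745222719 6.067573159643008
0.068 [0.4475 0.3588] 0.028426319484429766 0.770392749244713 0.03955246188928751 6.067573159643081
0.073 [0.4475 0.3588] 0.027810383155017528 0.770392749244713 0.03869544632634796 6.594782209010982
0.078 [0.4475 0.3587] 0.027194446825598274 0.770392749244713 0.03783843076340888 6.594782209011158
```

```bash
python3 -c "
from bench import ctrl
print(ctrl.hand_in())"
```

```text
the job is handed in; nothing more can be done
None
```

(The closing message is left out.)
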